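# Start the crank bolt of the strap clamp in its threaded boss

## Task

The crank bolt of the strap clamp that holds the stone is only standing on the mouth of its threaded boss. Turn the crank backward (counter-clockwise seen from above) until you feel the bolt drop into the start of its thread, then forward (clockwise) one full turn so that the thread is started, and finish still gripping the crank's handle to keep the bolt there. Do not shift the jar, the brush or the wedge lying about.

Things in the scene. Friction and masses are not known exactly. Their poses are not given: they have to be found in the camera images.
- clamp: Strap clamp fixed to the bench: dark steel base plate 220 x 100 x 10 mm, round boss 64 mm across, aluminium strap (top 67 mm, washer 71 mm above the bench) over boss and a marble stone. Origin: on the bench, on the upright axis of boss and bolt; x points from boss to stone, z up. The bolt (29 mm thick) only turns and slides along this axis.
- boss_mouth (a point): Top of the threaded boss on its axis, 55 mm above the bench. Hidden inside: a right-hand thread, pitch 10 mm. The bolt's lead tooth stands on a ledge that rises 10 mm a turn going backward; after 40 to 210 degrees of backward turning (varies, not visible) it ends and the bolt drops by itself, unless held up. A hard stop follows 40 degrees farther back. Forward before the drop it jams.
- crank_hub (a point): Top centre of the bolt, on the axis; the flat crank arm sticks out 55 mm from here to the handle. Weight and an inner spring pull the bolt down with 9 to 13 N; turning takes 1 to 4 N at the handle. After the drop forward turning lowers it 10 mm a turn; a hard stop comes about 75 degrees past one full turn. It can be lifted at most 2 mm over the ledge's highest point.
- crank_grip: The crank's handle: upright round wooden grip, 20 mm thick, 50 mm tall, free at top and sides, spinning freely on its pin: fingers may keep their direction as it circles at 55 mm radius about the clamp's axis. Origin: centre of its underside, 113 to 118 mm above the bench at first, 118 at the ledge's end, 108 to 110 after the drop, 98 to 100 one turn on. The crank arm lies 2 mm under it.
- grip_top (a point): Centre of the handle's top, 50 mm above the origin of crank_grip. A grip of 15 N carries the handle round; a grip of 4 N can slip off it. When the ledge ends, a hand that holds the handle feels a load of 9 to 13 N coming on downward; open the fingers a little (or lower the hand) and the bolt drops 8 to 10 mm. On the ledge, opening the fingers changes nothing.
- pumice_jar: Bystander: round lidded jar, 60 mm across, 81 mm tall, origin at the centre of its underside. Leave alone.
- bench_brush: Bystander: wooden bench brush lying on the bench, 251 mm long, 59 mm wide, 30 mm tall, origin at the centre of its underside, long along its y axis. Leave alone.
- wooden_wedge: Bystander: small wooden wedge, 65 x 24 x 14 mm, origin at the centre of its underside. Leave alone.
Things that resemble listed ones, but are neither listed nor needed, are in the scene too. What is shaped like the clamp but green is not meant.

How it is judged:
On the way:
1. turned backward, the bolt has dropped into the start of its thread: the handle's underside is 106 to 111 mm above the bench (z of crank_grip in the frame of clamp between 0.106 and 0.111 m), for 0.2 s.
At the end, for the whole second after the job is handed in: The bolt has been screwed about one turn into its thread from the drop (not over 90 degrees less or 60 degrees more): the handle's underside is 96.8 to 101.1 mm above the bench; the fingers still grip the handle (over 2 N) and it is at rest (z of crank_grip in the frame of clamp between 0.0968 and 0.1011 m and contact force between the fingers and crank_grip above 2 N and linear speed of crank_grip below 0.01 m/s); the arm keeps its last pose, push and grip.
It fails at once if the jar is shifted by more than 30 mm (distance of pumice_jar from where it was at the start of the episode above 0.03 m).
It fails at once if the brush is shifted by more than 30 mm (distance of bench_brush from where it was at the start of the episode above 0.03 m).
It fails at once if the wedge is shifted by more than 30 mm (distance of wooden_wedge from where it was at the start of the episode above 0.03 m).
It also fails if it takes over 72 s, if anything falls off the work surface, if the arm or the gripper's body presses on something with over 40 N, if the wrist force passes 120 N, or if a joint passes its speed limit or range.

## Robot

A 6-joint arm with a two-finger parallel gripper is mounted at the origin on a cart in front of the work surface, level with it; the furniture and walls round the work are solid. World frame = base frame: x ahead of the robot, y to its left, z up, the work surface at z = 0. Lengths are in m, angles in rad, forces in N, time in s.
With the tool pointing down it reaches from about 0.25 to 0.775 m from the base axis. Payload 4 kg.
Tool frame: the origin (TCP) lies on the centre line of the jaws, within the pads' length; the fingertips stand 25 mm ahead of it and the grasp point (between the pads) lies 6 mm ahead of it; z points along the fingers, y is the line along which they close (so a half turn about z gives the same grasp; the last joint's range is limited). The gripper opens to 94 mm and grips with 3 to 60 N. Pads are 16 mm wide; open, the fingers measure 119 mm over their backs; the gripper's body (75 mm by 177 mm) begins 78 mm behind the grasp point.
Start: joints at [1.126, 0.087, 1.371, -0, 1.684, -0.103], TCP at [0.184, 0.518, 0.231] pointing down, gripper open.
Joint ranges: [-3.1, 3.1], [-0.76, 2.03], [0.27, 2.55], [-1.08, 4.22], [0.17, 2.65], [-2.57, 2.57]. Speed limits (rad/s): [2.79, 2.79, 3.14, 3.14, 3.14, 3.14].

## Interface

Orientations are given as [roll, pitch, yaw] about the fixed x, y, z axes, in that order (R = Rz(yaw) Ry(pitch) Rx(roll)).
In Python, from bench import robot, imaging gives the robot as it stands. The module is installed in compiled form; this text tells all that it offers.
- The arm moves only by the tool drive_tool, never from a script. Its argument "series" is a list of rows, each a list of 3 entries, a list of its own where there are three numbers: the finger opening in m, from 0 to 0.094, then the shift along the tool's x, y, z in m, then the turn, a rotation vector about the tool's x, y, z in rad. A call has 1 to 5 rows; each row is the pose to reach, as a shift and turn from the pose commanded when the call began, along the tool's axes at that moment; what a row does not reach only later rows make up. A row lasts 1/8 s, in which the tool goes at most 62.5 mm and 10.7 degrees, less where a joint would pass 70% of its speed; a pose out of reach is approached as far as the arm can. A call with a gripper value outside its range is refused whole. The fingers move at their own pace and stop on an object; the grip force is fixed at half the most. Time passes only in rows, so rows that repeat a pose let the fingers close. It gives the time, the measured TCP pose, the force, the opening and the grip force at its end, in the units of the state.
- robot.get_obs(): the state, without advancing time (a new reading comes with each control period).
- imaging.snapshot(name): name is "scene" or "side" or "wrist"; returns the picture (420x560x3 uint8, red, green, blue); there is no depth.
- imaging.get_calibration(name): a dict with "intrinsics" (3x3 intrinsics, pixels), "k1" (the pictures are not rectified: a ray, as slopes to the right and down, at radius r is drawn at 1 + k1 r^2 times it, then the intrinsics apply), "position" and "rotation" of the camera in the world. Camera axes: x right, y up, looking along -z (the intrinsics and any distortion apply to the point x, -y, -z); pixel columns grow to the right and rows downward; lengths in m; the calibration is good to about 2 mm. A picture is of the moment at which its call begins: read the wrist's pose just before it. get_calibration takes no time and is no camera call; for the wrist camera it gives the pose at the moment of the call.
- robot.close_job(): hands the job in; it is judged then, once.
The state is a dict: "time": time; "joint_positions": joint angles; "qvel": joint speeds; "joint_torque": joint torques, N m; "tool_pos": TCP position; "ee_rot": TCP orientation; "wrist_force": force on the tool from outside, world axes, zero at the start; "wrist_torque": the same for the moment, N m; "width": finger opening in m; "finger_force": force on a finger pad.
Only numpy, scipy, OpenCV 4.12 (cv2) and the standard library are available. Lean on these libraries where they do the work, as an engineer would, in place of code of your own. Each camera call takes 0.05 s, during which the arm holds its last target. There are 200 camera calls.

## Working session

There is one attempt and no reset: what is moved stays moved. The work goes in short steps, Python scripts to look and compute and a tool call to move; the robot and the scene stay as the last step left them, time stands still between calls to the robot, and variables do not carry over. Pictures are saved under pics/ and viewed, at most 10 in all, crops included, and the job is handed in when it is done.

Besides the shell and the picture viewer there is one more tool, called after ">>>" in YAML: its name, and indented under it one key for each argument. drive_tool: Moves the arm, as the interface text tells. Its arguments: {"type":"object","properties":{"series":{"type":"array"}},"required":["series"]}

```bash
mkdir -p pics; python3 - <<'E'
from bench import robot, imaging
import cv2
for n in ["scene","side"]:
    im=imaging.snapshot(n); cv2.imwrite(f"pics/{n}0.png",im[:,:,::-1])
    c=imaging.get_calibration(n); print(n,c)
print(robot.get_obs())
E
```

```text
scene {'intrinsics': array([[505.37286285,   0.        , 280.25227158],
       [  0.        , 505.37286285, 216.41586086],
       [  0.        ,   0.        ,   1.        ]]), 'k1': 0.04430940894505925, 'position': array([-0.56908094,  0.72557906,  1.24438911]), 'rotation': array([ 0.86391064, -0.01437255, -2.20208443])}
side {'intrinsics': array([[463.23449369,   0.        , 278.06164373],
       [  0.        , 463.23449369, 208.82977965],
       [  0.        ,   0.        ,   1.        ]]), 'k1': -0.04565898764246942, 'position': array([ 0.35427111, -1.16188289,  0.79408874]), 'rotation': array([ 1.0253538 , -0.01956853, -0.07996382])}
{'time': 0.1, 'joint_positions': array([ 1.12589798e+00,  8.78795966e-02,  1.37203888e+00,  3.11491684e-07,
        1.68361238e+00, -1.03104111e-01]), 'qvel': array([ 0.00030008, -0.00028966, -0.00321196, -0.00018779,  0.00052122,
        0.00188335]), 'joint_torque': array([ 3.44346023e-03, -3.41254342e+01, -3.03300691e+01,  7.19630462e-02,
        3.04175634e-02, -1.07690191e-04]), 'tool_pos': array([0.18416908, 0.51779432, 0.22945459]), 'ee_rot': array([-3.13966478e+00, -1.99790666e-04,  2.79979826e+00]), 'wrist_force': array([ 0.03559018, -0.36339936, -0.32504371]), 'wrist_torque': array([-0.02243015,  0.03460377, -0.00037162]), 'finger_force': 0.0, 'width': 0.09394273003746918}
```

View pics/scene0.png

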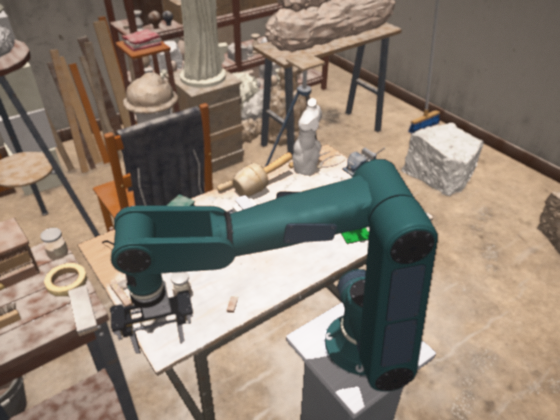

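View pics/side0.png

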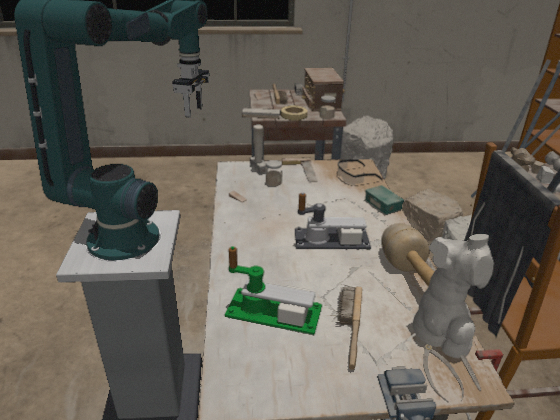

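The side view shows the real clamp, dark base near (333,236) and the handle at (302,193–212). The green one is a decoy. The arm blocks the scene view, so I'll measure from the side view first.

```bash
cat > h.py <<'E'
import numpy as np, cv2
from scipy.spatial.transform import Rotation as R
from bench import robot, imaging
def ray(c,u,v):
    K=c["intrinsics"]; p=np.array([(u-K[0,2])/K[0,0],(v-K[1,2])/K[1,1]]); q=p.copy()
    for _ in range(10): q=p/(1+c["k1"]*(q@q))
    return c["position"],R.from_euler("xyz",c["rotation"]).apply([q[0],-q[1],-1])
def onz(c,u,v,z):
    o,d=ray(c,u,v); return o+d*(z-o[2])/d[2]
def proj(c,P):
    p=R.from_euler("xyz",c["rotation"]).inv().apply(np.asarray(P)-c["position"]); s=np.array([p[0],-p[1]])/-p[2]
    s=s*(1+c["k1"]*(s@s)); K=c["intrinsics"]; return s*K[0,0]+K[:2,2]
E
python3 - <<'E'
from h import *
im=cv2.imread("pics/side0.png"); c=imaging.get_calibration("side")
hsv=cv2.cvtColor(im,cv2.COLOR_BGR2HSV)
m=cv2.inRange(hsv[185:225,285:315],(3,110,30),(20,255,200))
n,l,s,ce=cv2.connectedComponentsWithStats(m); print(s,ce)
for name,u,v,z in [("gripbot",302,211,.115),("griptop",302,193,.165),("base FL",295,247,0.0),("base FR",370,248,0.0),("base BR",367,229,.01),("base BL",298,228,.01),("washer",318,225,.071),("wedge",237,196,.01),("jar",274,185,0)]:
    print(name,onz(c,u,v,z).round(3))
cv2.imwrite("pics/sidecrop.png",cv2.resize(im[170:260,200:390],None,fx=4,fy=4,interpolation=cv2.INTER_CUBIC))
E
```

```text
[[   0    0   30   40 1111]
 [  14    9    6   17   89]] [[14.33483348 19.69846985]
 [16.56179775 17.02247191]]
gripbot [ 0.523 -0.062  0.115]
griptop [ 0.523 -0.048  0.165]
base FL [ 0.507 -0.075  0.   ]
base FR [ 0.726 -0.092  0.   ]
base BR [ 0.736 -0.007  0.01 ]
base BL [0.525 0.009 0.01 ]
washer [ 0.57  -0.069  0.071]
wedge [0.34  0.216 0.01 ]
jar [0.473 0.307 0.   ]
```

View pics/sidecrop.png

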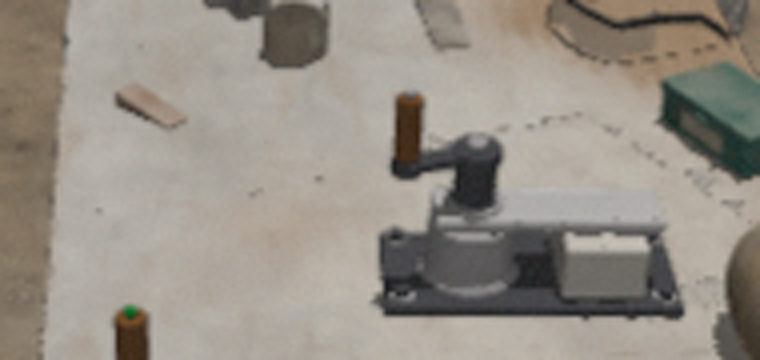

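```bash
python3 - <<'E'
from h import *
c=imaging.get_calibration("side")
P=lambda n,x,y,z:print(n,onz(c,200+x/4,170+y/4,z).round(4))
P("top",409,97,.165);P("bot",406,162,.115);P("hub",479,145,.115);P("hub.12",479,145,.120);P("washer",472,205,.071)
for z in(.11,.115,.12):P("armend",406,170,z-.004)
P("FL",388,314,0);P("FR",682,315,0);P("TL",380,230,.01);P("TR",655,230,.01);P("bossbot",472,280,.01);P("FLt",385,303,.01)
# second view: handle in scene camera, is it visible
s=imaging.get_calibration("scene"); print(proj(s,[.52,-.055,.15]))
E
```

```text
top [ 0.5225 -0.055   0.165 ]
bot [ 0.5222 -0.0595  0.115 ]
hub [ 0.5774 -0.0388  0.115 ]
hub.12 [ 0.5757 -0.047   0.12  ]
washer [ 0.5735 -0.0496  0.071 ]
armend [ 0.523  -0.0556  0.106 ]
armend [ 0.5218 -0.0637  0.111 ]
armend [ 0.5206 -0.0717  0.116 ]
FL [ 0.5115 -0.0823  0.    ]
FR [ 0.7261 -0.0953  0.    ]
TL [0.5159 0.0127 0.01  ]
TR [0.7282 0.0018 0.01  ]
bossbot [ 0.5763 -0.0571  0.01  ]
FLt [ 0.5089 -0.0824  0.01  ]
[271.96736979 205.23359855]
```

>>> drive_tool:
  series:
    - [0.094, [-0.511, -0.429, -0.03], [0, 0, 0]]
    - [0.094, [-0.511, -0.429, -0.03], [0, 0, 0]]
    - [0.094, [-0.511, -0.429, -0.03], [0, 0, 0]]
    - [0.094, [-0.511, -0.429, -0.03], [0, 0, 0]]
    - [0.094, [-0.511, -0.429, -0.03], [0, 0, 0]]

```text
time: 0.72
tool_pos: [0.3428, 0.2471, 0.2443]
ee_rot: [3.142, 0.0, 2.8]
wrist_force: [0.3, -0.1, -0.1]
width: 0.094
finger_force: 0.0
```

>>> drive_tool:
  series:
    - [0.094, [-0.271, -0.226, -0.015], [0, 0, 0]]
    - [0.094, [-0.271, -0.226, -0.015], [0, 0, 0]]
    - [0.094, [-0.271, -0.226, -0.015], [0, 0, 0]]
    - [0.094, [-0.271, -0.226, -0.015], [0, 0, 0]]
    - [0.094, [-0.271, -0.226, -0.015], [0, 0, 0]]

```text
time: 1.35
tool_pos: [0.5017, -0.0218, 0.2575]
ee_rot: [3.141, -0.0, 2.799]
wrist_force: [0.8, 0.3, -0.6]
width: 0.0939
finger_force: 0.0
```

```bash
python3 - <<'E'
from h import *
print(robot.get_obs()["tool_pos"])
a=imaging.get_calibration("wrist"); im=imaging.snapshot("wrist"); cv2.imwrite("pics/w1.png",im[:,:,::-1])
print(a)
im=imaging.snapshot("scene"); cv2.imwrite("pics/s1.png",im[:,:,::-1])
E
```

```text
[ 0.5017433  -0.021758    0.25748428]
{'intrinsics': array([[355.35310912,   0.        , 284.18615092],
       [  0.        , 355.35310912, 206.78152803],
       [  0.        ,   0.        ,   1.        ]]), 'k1': 0.008632395760371087, 'position': array([0.42682238, 0.0046635 , 0.41149402]), 'rotation': array([-2.70928312e-01, -5.34662497e-04,  1.22773770e+00])}
```

View pics/w1.png

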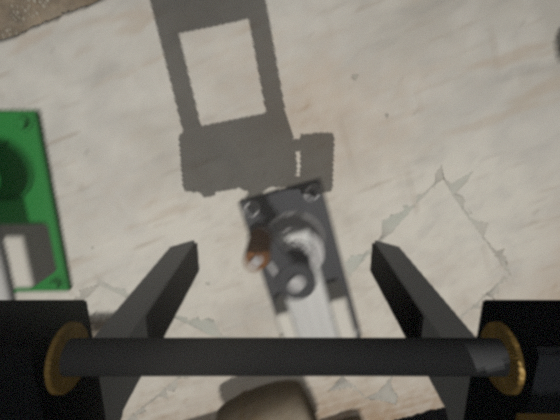

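```bash
python3 - <<'E'
from h import *
c=imaging.get_calibration("wrist")
for n,u,v,z in [("top",254,261,.165),("bot",259,236,.115),("hub",297,284,.118),("washer",302,243,.071),("boss",297,225,.055),("corner",241,201,.01),("corner",322,180,.01)]: print(n,onz(c,u,v,z).round(4))
im=cv2.imread("pics/w1.png")
cv2.imwrite("pics/w1c.png",cv2.resize(im[170:310,210:370],None,fx=4,fy=4,interpolation=cv2.INTER_CUBIC))
E
```

```text
top [ 0.5238 -0.0569  0.165 ]
bot [ 0.5225 -0.0562  0.115 ]
hub [ 0.5765 -0.0399  0.118 ]
washer [ 0.5586 -0.0265  0.071 ]
boss [ 0.5438 -0.0261  0.055 ]
corner [ 0.5084 -0.0812  0.01  ]
corner [0.5171 0.0152 0.01  ]
```

View pics/w1c.png

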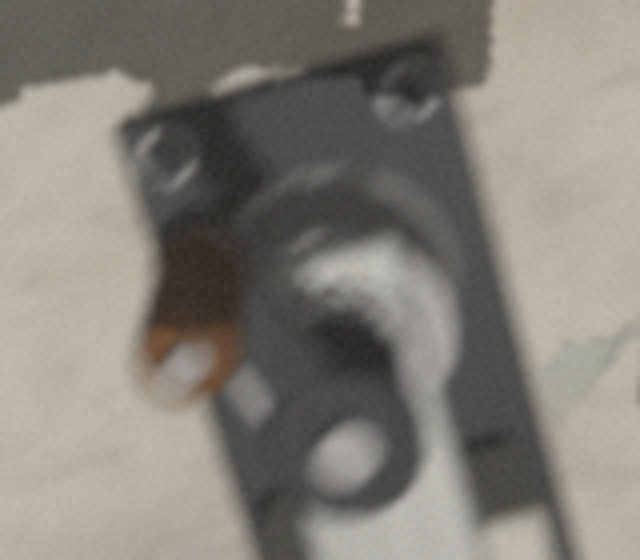

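>>> drive_tool:
  series:
    - [0.06, [-0.032, -0.025, 0], [0, 0, 0]]
    - [0.06, [-0.032, -0.025, 0], [0, 0, 0]]
    - [0.06, [-0.032, -0.025, 0], [0, 0, 0]]

```text
time: 1.82
tool_pos: [0.5225, -0.0532, 0.2574]
ee_rot: [3.141, -0.001, 2.8]
wrist_force: [0.4, -0.0, -0.3]
width: 0.0675
finger_force: 0.0
```

```bash
python3 - <<'E'
from h import *
a=imaging.get_calibration("wrist"); im=imaging.snapshot("wrist"); cv2.imwrite("pics/w2.png",im[:,:,::-1])
o=robot.get_obs();print(o["tool_pos"],o["ee_rot"],o["joint_positions"])
for P in([.5235,-.056,.165],[.5235,-.056,.115],[.5762,-.0405,.118]):print(proj(a,P))
hsv=cv2.cvtColor(im,cv2.COLOR_RGB2HSV); m=cv2.inRange(hsv,(3,110,30),(18,255,255))
n,l,s,ce=cv2.connectedComponentsWithStats(m)
for i in range(1,n):
  if s[i,4]>60: print(s[i],ce[i])
E
```

```text
[ 0.52245911 -0.053005    0.2576579 ] [ 3.14111980e+00 -7.71932278e-04  2.80087640e+00] [-2.09452740e-01  2.84435952e-02  1.37909276e+00  5.77563567e-04
  1.73475968e+00 -1.43943856e+00]
[281.30386942 223.96966526]
[281.71851135 205.86092714]
[318.06141732 254.90253413]
```

View pics/w2.png

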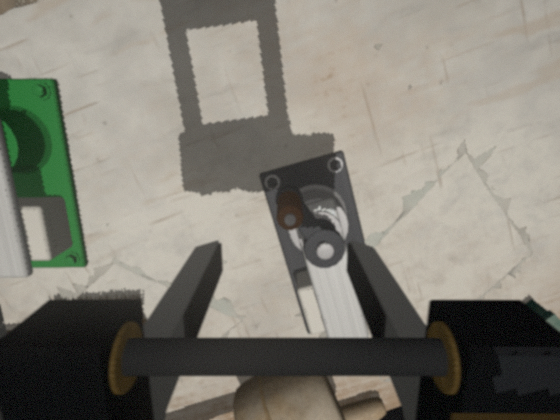

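```bash
python3 - <<'E'
from h import *
c=imaging.get_calibration("wrist"); print(c["position"],c["rotation"],robot.get_obs()["tool_pos"])
for n,u,v,z in [("top",290,218,.165),("bot",289,200,.115),("hub",325,251,.118),("corner",261,175,.01),("corner",343,152,.01)]: print(n,onz(c,u,v,z).round(4))
E
```

```text
[ 0.44753781 -0.02670491  0.41169806] [-2.70575432e-01 -6.13853982e-04  1.22920710e+00] [ 0.52245911 -0.053005    0.2576579 ]
top [ 0.5215 -0.0483  0.165 ]
bot [ 0.5208 -0.0482  0.115 ]
hub [ 0.5749 -0.0333  0.118 ]
corner [ 0.5081 -0.0762  0.01  ]
corner [0.5145 0.0199 0.01  ]
```

```bash
python3 - <<'E'
from h import *
for k in range(2):
    c=imaging.get_calibration("wrist"); im=imaging.snapshot("wrist"); print(c["position"],robot.get_obs()["qvel"].round(4))
    old=cv2.imread("pics/w2.png",0).astype("f4"); g=cv2.cvtColor(im,cv2.COLOR_RGB2GRAY).astype("f4")
    print(cv2.phaseCorrelate(old[100:240],g[100:240]))
cv2.imwrite("pics/w3c.png",cv2.resize(im[140:280,230:390],None,fx=4,fy=4,interpolation=cv2.INTER_CUBIC)[:,:,::-1])
s=imaging.snapshot("scene"); cv2.imwrite("pics/s2.png",s[:,:,::-1])
s=imaging.snapshot("side"); cv2.imwrite("pics/side2.png",s[:,:,::-1])
cs=imaging.get_calibration("side"); cc=imaging.get_calibration("scene")
for y in(-.048,-.056): print(proj(cs,[.522,y,.165]),proj(cs,[.522,y,.115]),proj(cc,[.522,y,.165]))
E
```

```text
[ 0.44753781 -0.02670491  0.41169806] [ 0.0027 -0.0043 -0.0005 -0.0012 -0.0029 -0.0018]
((-0.15222441851710755, -0.0932647775854889), 0.9792510466075238)
[ 0.44749674 -0.02662676  0.41186025] [-0.0005  0.0017 -0.0044 -0.0008 -0.0029 -0.0022]
((-0.20909684695271835, -0.28885448988715723), 0.9205607188704573)
[301.76049787 193.01541169] [300.94911313 208.39469642] [269.96434003 202.26043383]
[302.11764526 194.43096419] [301.2947461  209.86247021] [271.88215253 201.41086273]
```

View pics/w3c.png

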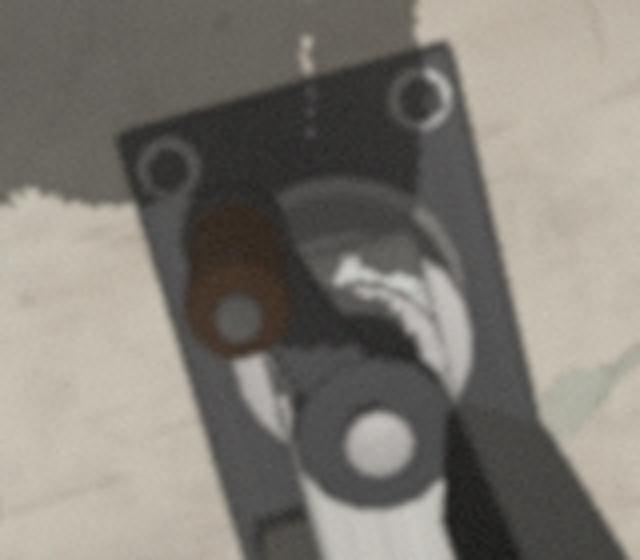

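>>> drive_tool:
  series:
    - [0.06, [0.002, 0.0035, 0.05], [0, 0, 0]]
    - [0.06, [0.002, 0.0035, 0.08], [0, 0, 0]]
    - [0.06, [0.002, 0.0035, 0.106], [0, 0, 0]]
    - [0.06, [0.002, 0.0035, 0.106], [0, 0, 0]]
    - [0.06, [0.002, 0.0035, 0.106], [0, 0, 0]]

```text
time: 2.7
tool_pos: [0.5229, -0.05, 0.1532]
ee_rot: [3.141, 0.002, 2.8]
wrist_force: [-0.0, 0.3, 0.1]
width: 0.06
finger_force: 0.0
```

```bash
python3 - <<'E'
from h import *
im=imaging.snapshot("wrist"); cv2.imwrite("pics/w4.png",im[:,:,::-1]); o=robot.get_obs(); print(o["tool_pos"],o["wrist_force"])
E
```

```text
[ 0.5231955  -0.05011796  0.15362436] [ 0.70563946 -0.52130192 -0.3089202 ]
```

View pics/w4.png

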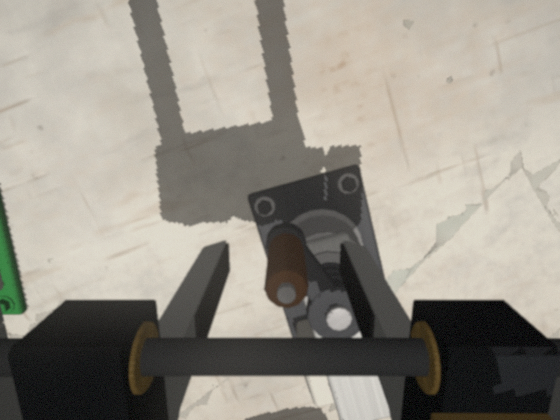

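The wrist view shows the handle midway between the fingers, with its top at (286,294) and the finger gap from 229 to 341. I'll check the depth direction, then grip.

```bash
python3 - <<'E'
from h import *
c=imaging.get_calibration("wrist"); o=robot.get_obs(); print(o["tool_pos"])
for n,u,v,z in [("top",286,294,.165),("hub",340,318,.118),("hub",340,318,.122)]: print(n,onz(c,u,v,z).round(4))
E
```

```text
[ 0.5231955  -0.05011796  0.15362436]
top [ 0.5239 -0.0498  0.165 ]
hub [ 0.5754 -0.033   0.118 ]
hub [ 0.5727 -0.0328  0.122 ]
```

>>> drive_tool:
  series:
    - [0.0, [0, 0, 0], [0, 0, 0]]
    - [0.0, [0, 0, 0], [0, 0, 0]]
    - [0.0, [0, 0, 0], [0, 0, 0]]
    - [0.0, [0, 0, 0], [0, 0, 0]]

```text
time: 3.25
tool_pos: [0.5223, -0.0502, 0.1518]
ee_rot: [3.141, 0.0, 2.8]
wrist_force: [0.3, -1.3, -0.4]
width: 0.0232
finger_force: 0.0
```

>>> drive_tool:
  series:
    - [0.0, [0, 0, 0], [0, 0, 0]]
    - [0.0, [0, 0, 0], [0, 0, 0]]

```text
time: 3.5
tool_pos: [0.5224, -0.0498, 0.1518]
ee_rot: [3.141, 0.0, 2.8]
wrist_force: [0.2, 2.3, 0.7]
width: 0.0198
finger_force: 30.0
```

```bash
cat > arc.py <<'E'
import sys,numpy as np
# arc.py phi_start(deg) step(deg,+ccw) n_calls : rows of tool-frame shifts per call
C=np.array([.5749,-.0333]); y=2.8
X=np.array([np.cos(y),np.sin(y)]);Y=np.array([np.sin(y),-np.cos(y)])
p0,st,n=map(float,sys.argv[1:4])
f=lambda p:.055*np.array([np.cos(np.radians(p)),np.sin(np.radians(p))])
for k in range(int(n)):
    a=p0+5*k*st
    print(a,"->",a+5*st,[[round(1e0*v,4) for v in (X@(f(a+i*st)-f(a)),Y@(f(a+i*st)-f(a)),-.01*i*st/360)] for i in range(1,6)])
E
python3 arc.py 197.4 6 8
```

```text
197.4 -> 227.4 [[np.float64(-0.0037), np.float64(-0.0044), -0.0002], [np.float64(-0.0078), np.float64(-0.0084), -0.0003], [np.float64(-0.0124), np.float64(-0.012), -0.0005], [np.float64(-0.0173), np.float64(-0.015), -0.0007], [np.float64(-0.0224), np.float64(-0.0175), -0.0008]]
227.4 -> 257.4 [[np.float64(-0.0054), np.float64(-0.002), -0.0002], [np.float64(-0.011), np.float64(-0.0034), -0.0003], [np.float64(-0.0167), np.float64(-0.0042), -0.0005], [np.float64(-0.0224), np.float64(-0.0044), -0.0007], [np.float64(-0.0282), np.float64(-0.004), -0.0008]]
257.4 -> 287.4 [[np.float64(-0.0057), np.float64(0.001), -0.0002], [np.float64(-0.0112), np.float64(0.0026), -0.0003], [np.float64(-0.0165), np.float64(0.0047), -0.0005], [np.float64(-0.0216), np.float64(0.0074), -0.0007], [np.float64(-0.0264), np.float64(0.0107), -0.0008]]
287.4 -> 317.4 [[np.float64(-0.0044), np.float64(0.0037), -0.0002], [np.float64(-0.0084), np.float64(0.0078), -0.0003], [np.float64(-0.012), np.float64(0.0124), -0.0005], [np.float64(-0.015), np.float64(0.0173), -0.0007], [np.float64(-0.0175), np.float64(0.0224), -0.0
[... 385 characters left out ...]
 -0.0003], [np.float64(0.0047), np.float64(0.0165), -0.0005], [np.float64(0.0074), np.float64(0.0216), -0.0007], [np.float64(0.0107), np.float64(0.0264), -0.0008]]
377.4 -> 407.4 [[np.float64(0.0037), np.float64(0.0044), -0.0002], [np.float64(0.0078), np.float64(0.0084), -0.0003], [np.float64(0.0124), np.float64(0.012), -0.0005], [np.float64(0.0173), np.float64(0.015), -0.0007], [np.float64(0.0224), np.float64(0.0175), -0.0008]]
407.4 -> 437.4 [[np.float64(0.0054), np.float64(0.002), -0.0002], [np.float64(0.011), np.float64(0.0034), -0.0003], [np.float64(0.0167), np.float64(0.0042), -0.0005], [np.float64(0.0224), np.float64(0.0044), -0.0007], [np.float64(0.0282), np.float64(0.004), -0.0008]]
```

>>> drive_tool:
  series:
    - [0.0, [-0.0037, -0.0044, -0.0002], [0, 0, 0]]
    - [0.0, [-0.0078, -0.0084, -0.0003], [0, 0, 0]]
    - [0.0, [-0.0124, -0.012, -0.0005], [0, 0, 0]]
    - [0.0, [-0.0173, -0.015, -0.0007], [0, 0, 0]]
    - [0.0, [-0.0224, -0.0175, -0.0008], [0, 0, 0]]

```text
time: 4.12
tool_pos: [0.537, -0.0736, 0.1524]
ee_rot: [3.14, -0.003, 2.8]
wrist_force: [-1.4, 4.1, 2.9]
width: 0.0192
finger_force: 30.0
```

>>> drive_tool:
  series:
    - [0.0, [-0.0054, -0.002, -0.0002], [0, 0, 0]]
    - [0.0, [-0.011, -0.0034, -0.0003], [0, 0, 0]]
    - [0.0, [-0.0167, -0.0042, -0.0005], [0, 0, 0]]
    - [0.0, [-0.0224, -0.0044, -0.0007], [0, 0, 0]]
    - [0.0, [-0.0282, -0.004, -0.0008], [0, 0, 0]]

```text
time: 4.75
tool_pos: [0.5612, -0.0872, 0.1533]
ee_rot: [-3.141, -0.005, 2.8]
wrist_force: [-5.5, 4.7, 4.3]
width: 0.0191
finger_force: 30.0
```

>>> drive_tool:
  series:
    - [0.0, [-0.0057, 0.001, -0.0002], [0, 0, 0]]
    - [0.0, [-0.0112, 0.0026, -0.0003], [0, 0, 0]]
    - [0.0, [-0.0165, 0.0047, -0.0005], [0, 0, 0]]
    - [0.0, [-0.0216, 0.0074, -0.0007], [0, 0, 0]]
    - [0.0, [-0.0264, 0.0107, -0.0008], [0, 0, 0]]

```text
time: 5.38
tool_pos: [0.5907, -0.0865, 0.1521]
ee_rot: [-3.14, -0.003, 2.799]
wrist_force: [-0.9, -0.1, -12.4]
width: 0.0194
finger_force: 30.0
```

The load came on (−12.4 N), so the ledge has ended. I'll open the fingers a little and lower the hand.

>>> drive_tool:
  series:
    - [0.028, [0, 0, 0], [0, 0, 0]]
    - [0.028, [0, 0, 0], [0, 0, 0]]
    - [0.028, [0, 0, 0.004], [0, 0, 0]]
    - [0.028, [0, 0, 0.009], [0, 0, 0]]
    - [0.028, [0, 0, 0.009], [0, 0, 0]]

```text
time: 6.0
tool_pos: [0.5908, -0.0861, 0.1447]
ee_rot: [-3.142, -0.001, 2.8]
wrist_force: [0.9, -0.2, 0.6]
width: 0.0281
finger_force: 0.0
```

```bash
python3 - <<'E'
from h import *
c=imaging.get_calibration("side"); o=robot.get_obs(); print(o["tool_pos"],o["wrist_force"])
im=imaging.snapshot("side")
cv2.imwrite("pics/side3.png",cv2.resize(im[170:260,250:390],None,fx=5,fy=5,interpolation=cv2.INTER_CUBIC)[:,:,::-1])
p=o["tool_pos"]
for z in(.118,.109): print(proj(c,[p[0],p[1],z]),proj(c,[p[0],p[1],z+.05]))
E
python3 arc.py 287.4 -8 9 | sed 's/np.float64(\([^)]*\))/\1/g'
```

```text
[ 0.59084363 -0.08608361  0.14469926] [ 0.94427384 -0.23850236  0.56763673]
[327.28385987 213.96083904] [328.65502449 198.3530693 ]
[327.04236354 216.70364483] [328.40446536 201.20957161]
287.4 -> 247.39999999999998 [[0.0064, -0.0042, 0.0002], [0.0134, -0.0074, 0.0004], [0.0207, -0.0097, 0.0007], [0.0283, -0.0109, 0.0009], [0.036, -0.011, 0.0011]]
247.39999999999998 -> 207.39999999999998 [[0.0076, 0.0009, 0.0002], [0.015, 0.0029, 0.0004], [0.0221, 0.0059, 0.0007], [0.0287, 0.0099, 0.0009], [0.0346, 0.0147, 0.0011]]
207.39999999999998 -> 167.39999999999998 [[0.0052, 0.0056, 0.0002], [0.0096, 0.0119, 0.0004], [0.0131, 0.0187, 0.0007], [0.0156, 0.026, 0.0009], [0.0171, 0.0335, 0.0011]]
167.39999999999998 -> 127.39999999999998 [[0.0004, 0.0077, 0.0002], [-0.0003, 0.0153, 0.0004], [-0.002, 0.0228, 0.0007], [-0.0048, 0.0299, 0.0009], [-0.0085, 0.0367, 0.0011]]
127.39999999999998 -> 87.39999999999998 [[-0.0046, 0.0061, 0.0002], [-0.01, 0.0115, 0.0004], [-0.0162, 0.0162, 0.0007], [-0.0229, 0.0199, 0.0009], [-0.0301, 0.0226, 0.0011]]
87.39999999999998 -> 47.39999999999998 [[-0.0075, 0.0017, 0.0002], [-0.0151, 0.0024, 0.0004], [-0.0228, 0.002, 0.0007], [-0.0303, 0.0005, 0.0009], [-0.0376, -0.002, 0.0011]]
47.39999999999998 -> 7.399999999999977 [[-0.0068, -0.0035, 0.0002], [-0.0131, -0.0079, 0.0004], [-0.0187, -0.0131, 0.0007], [-0.0236, -0.0191, 0.0009], [-0.0275, -0.0257, 0.0011]]
7.399999999999977 -> -32.60000000000002 [[-0.003, -0.0071, 0.0002], [-0.005, -0.0145, 0.0004], [-0.0059, -0.0221, 0.0007], [-0.0058, -0.0298, 0.0009], [-0.0046, -0.0373, 0.0011]]
-32.60000000000002 -> -72.60000000000002 [[0.0022, -0.0073, 0.0002], [0.0055, -0.0143, 0.0004], [0.0097, -0.0207, 0.0007], [0.0147, -0.0265, 0.0009], [0.0205, -0.0315, 0.0011]]
```

View pics/side3.png

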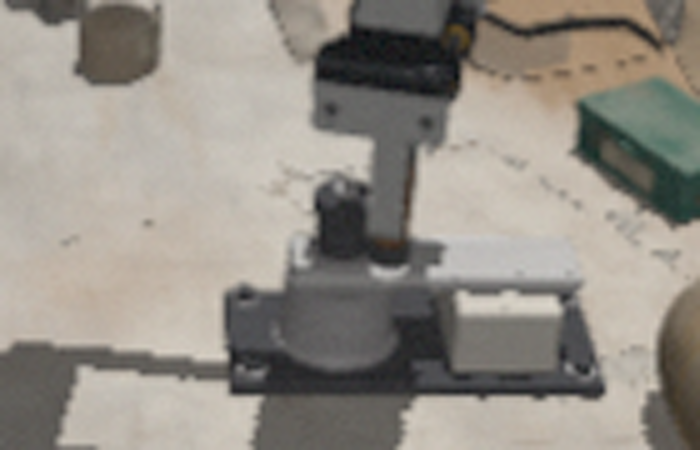

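The handle's underside now sits at about row 219 in the side view, so the bolt has dropped. I'll regrip and turn forward.

>>> drive_tool:
  series:
    - [0.0, [0, 0, 0], [0, 0, 0]]
    - [0.0, [0, 0, 0], [0, 0, 0]]
    - [0.0, [0, 0, 0], [0, 0, 0]]

```text
time: 6.42
tool_pos: [0.5912, -0.0862, 0.1452]
ee_rot: [-3.141, 0.0, 2.8]
wrist_force: [-1.0, 0.4, -0.2]
width: 0.0194
finger_force: 30.0
```

>>> drive_tool:
  series:
    - [0.0, [0.0064, -0.0042, 0.0002], [0, 0, 0]]
    - [0.0, [0.0134, -0.0074, 0.0004], [0, 0, 0]]
    - [0.0, [0.0207, -0.0097, 0.0007], [0, 0, 0]]
    - [0.0, [0.0283, -0.0109, 0.0009], [0, 0, 0]]
    - [0.0, [0.036, -0.011, 0.0011], [0, 0, 0]]

```text
time: 7.05
tool_pos: [0.5532, -0.0843, 0.1441]
ee_rot: [3.141, 0.0, 2.8]
wrist_force: [4.9, 0.6, -1.6]
width: 0.0194
finger_force: 30.0
```

>>> drive_tool:
  series:
    - [0.0, [0.0076, 0.0009, 0.0002], [0, 0, 0]]
    - [0.0, [0.015, 0.0029, 0.0004], [0, 0, 0]]
    - [0.0, [0.0221, 0.0059, 0.0007], [0, 0, 0]]
    - [0.0, [0.0287, 0.0099, 0.0009], [0, 0, 0]]
    - [0.0, [0.0346, 0.0147, 0.0011], [0, 0, 0]]

```text
time: 7.68
tool_pos: [0.5258, -0.0588, 0.1431]
ee_rot: [-3.141, 0.001, 2.8]
wrist_force: [4.7, -0.4, -2.8]
width: 0.0193
finger_force: 30.0
```

>>> drive_tool:
  series:
    - [0.0, [0.0052, 0.0056, 0.0002], [0, 0, 0]]
    - [0.0, [0.0096, 0.0119, 0.0004], [0, 0, 0]]
    - [0.0, [0.0131, 0.0187, 0.0007], [0, 0, 0]]
    - [0.0, [0.0156, 0.026, 0.0009], [0, 0, 0]]
    - [0.0, [0.0171, 0.0335, 0.0011], [0, 0, 0]]

```text
time: 8.3
tool_pos: [0.521, -0.0216, 0.1419]
ee_rot: [-3.141, 0.0, 2.8]
wrist_force: [3.8, -4.0, -2.6]
width: 0.0192
finger_force: 30.0
```

Turning freely, with only a few newtons of drag.

>>> drive_tool:
  series:
    - [0.0, [0.0004, 0.0077, 0.0002], [0, 0, 0]]
    - [0.0, [-0.0003, 0.0153, 0.0004], [0, 0, 0]]
    - [0.0, [-0.002, 0.0228, 0.0007], [0, 0, 0]]
    - [0.0, [-0.0048, 0.0299, 0.0009], [0, 0, 0]]
    - [0.0, [-0.0085, 0.0367, 0.0011], [0, 0, 0]]

```text
time: 8.93
tool_pos: [0.5403, 0.0092, 0.1406]
ee_rot: [-3.138, -0.002, 2.799]
wrist_force: [-0.6, -5.1, 2.0]
width: 0.0196
finger_force: 30.0
```

>>> drive_tool:
  series:
    - [0.0, [-0.0046, 0.0061, 0.0002], [0, 0, 0]]
    - [0.0, [-0.01, 0.0115, 0.0004], [0, 0, 0]]
    - [0.0, [-0.0162, 0.0162, 0.0007], [0, 0, 0]]
    - [0.0, [-0.0229, 0.0199, 0.0009], [0, 0, 0]]
    - [0.0, [-0.0301, 0.0226, 0.0011], [0, 0, 0]]

```text
time: 9.55
tool_pos: [0.5753, 0.0214, 0.1396]
ee_rot: [-3.139, -0.006, 2.8]
wrist_force: [-4.4, -3.0, 3.0]
width: 0.0194
finger_force: 30.0
```

>>> drive_tool:
  series:
    - [0.0, [-0.0075, 0.0017, 0.0002], [0, 0, 0]]
    - [0.0, [-0.0151, 0.0024, 0.0004], [0, 0, 0]]
    - [0.0, [-0.0228, 0.002, 0.0007], [0, 0, 0]]
    - [0.0, [-0.0303, 0.0005, 0.0009], [0, 0, 0]]
    - [0.0, [-0.0376, -0.002, 0.0011], [0, 0, 0]]

```text
time: 10.18
tool_pos: [0.611, 0.0079, 0.1384]
ee_rot: [3.141, -0.004, 2.8]
wrist_force: [-6.3, -0.4, 0.5]
width: 0.0198
finger_force: 30.0
```

>>> drive_tool:
  series:
    - [0.0, [-0.0068, -0.0035, 0.0002], [0, 0, 0]]
    - [0.0, [-0.0131, -0.0079, 0.0004], [0, 0, 0]]
    - [0.0, [-0.0187, -0.0131, 0.0007], [0, 0, 0]]
    - [0.0, [-0.0236, -0.0191, 0.0009], [0, 0, 0]]
    - [0.0, [-0.0275, -0.0257, 0.0011], [0, 0, 0]]

```text
time: 10.8
tool_pos: [0.6294, -0.0254, 0.1373]
ee_rot: [3.139, -0.002, 2.801]
wrist_force: [-4.2, 4.5, 2.0]
width: 0.0192
finger_force: 30.0
```

>>> drive_tool:
  series:
    - [0.0, [-0.003, -0.0071, 0.0002], [0, 0, 0]]
    - [0.0, [-0.005, -0.0145, 0.0004], [0, 0, 0]]
    - [0.0, [-0.0059, -0.0221, 0.0007], [0, 0, 0]]
    - [0.0, [-0.0058, -0.0298, 0.0009], [0, 0, 0]]
    - [0.0, [-0.0046, -0.0373, 0.0011], [0, 0, 0]]

```text
time: 11.42
tool_pos: [0.6215, -0.0631, 0.1363]
ee_rot: [3.14, 0.001, 2.8]
wrist_force: [-0.3, 5.0, 1.1]
width: 0.0191
finger_force: 30.0
```

>>> drive_tool:
  series:
    - [0.0, [0.0022, -0.0073, 0.0002], [0, 0, 0]]
    - [0.0, [0.0055, -0.0143, 0.0004], [0, 0, 0]]
    - [0.0, [0.0097, -0.0207, 0.0007], [0, 0, 0]]
    - [0.0, [0.0147, -0.0265, 0.0009], [0, 0, 0]]
    - [0.0, [0.0205, -0.0315, 0.0011], [0, 0, 0]]

```text
time: 12.05
tool_pos: [0.5913, -0.0863, 0.1352]
ee_rot: [3.141, 0.001, 2.8]
wrist_force: [0.9, 5.1, -1.5]
width: 0.0193
finger_force: 30.0
```

>>> drive_tool:
  series:
    - [0.0, [0, 0, 0], [0, 0, 0]]
    - [0.0, [0, 0, 0], [0, 0, 0]]
    - [0.0, [0, 0, 0], [0, 0, 0]]

```text
time: 12.42
tool_pos: [0.5907, -0.0865, 0.1352]
ee_rot: [-3.14, -0.001, 2.8]
wrist_force: [-3.8, 3.3, -0.1]
width: 0.0196
finger_force: 30.0
```

```bash
python3 - <<'E'
from h import *
c=imaging.get_calibration("side"); o=robot.get_obs(); p=o["tool_pos"]; print(p,o["wrist_force"],o["qvel"].round(3),o["finger_force"])
im=imaging.snapshot("side")
cv2.imwrite("pics/side4.png",cv2.resize(im[170:260,250:390],None,fx=5,fy=5,interpolation=cv2.INTER_CUBIC)[:,:,::-1])
for z in(.109,.099): print(proj(c,[p[0],p[1],z]))
E
```

```text
[ 0.59069412 -0.08654113  0.1351648 ] [-3.80559782  3.32779018 -0.06286168] [-0.001  0.002 -0.002  0.002 -0.003 -0.001] 30.00001609325409
[327.01723365 216.79260323]
[326.7507779 219.8174948]
```

View pics/side4.png

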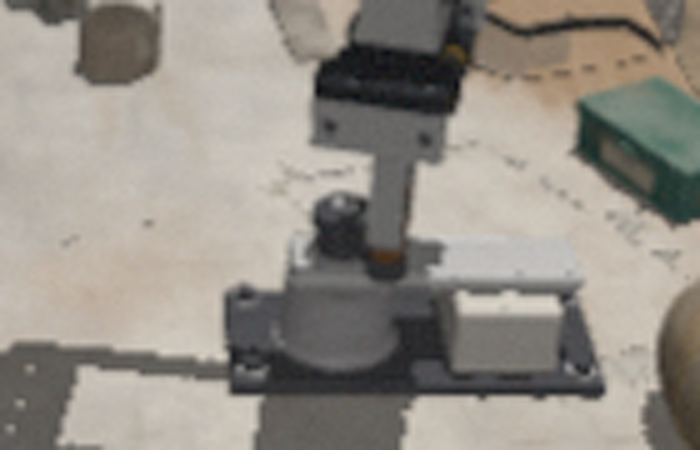

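The hub top has sunk from crop row 187 to about 203 (3 px, 10 mm), and the fingers still grip the handle. Nothing else in this crop has moved, so I'll hand in.

```bash
python3 -c "
from bench import robot; print(robot.close_job())"
```

```text
the job is handed in; nothing more can be done
None
```

The job is handed in: the bolt dropped into its thread after 60 to 90 degrees of backward turning, then went forward one full turn and sank about 10 mm, with the handle still gripped at 30 N; the verdict was not shown.

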